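# Free the pawl of a sample lift and lower the jar

### The arm

A 6-joint arm with a two-finger parallel gripper is mounted at the origin on a cart in front of the work surface, level with it; the furniture and walls round the work are solid. World frame = base frame: x ahead of the robot, y to its left, z up, the work surface at z = 0. Lengths are in m, angles in rad, forces in N, time in s.
With the tool pointing down it reaches from about 0.3 to 0.875 m from the base axis. Payload 6.4 kg.
Tool frame: the origin (TCP) lies between the finger pads; the fingertips stand 25 mm ahead of it and the grasp point (between the pads) lies 6 mm ahead of it; z points along the fingers, y is the line along which they close (so a half turn about z gives the same grasp; the last joint's range is limited). The gripper opens to 85 mm and grips with 20 to 120 N. Pads are 22 mm wide; open, the fingers measure 114 mm over their backs; the gripper's body (76 mm by 85 mm) begins 54 mm behind the grasp point. The pads swing forward as they close: fully open they stand 13 mm farther back than shut.
Start: joints at [1.027, 0.181, 1.607, -0, 1.354, -0.206], TCP at [0.191, 0.543, 0.256] pointing down, gripper open.
Joint ranges: [-2.99, 2.99], [-0.89, 2.07], [0.3, 2.58], [-1.14, 4.28], [0, 2.63], [-3.12, 3.12]. Speed limits (rad/s): [2.57, 2.57, 3.01, 3.14, 3.14, 3.14].

### API

Orientations are given as a unit quaternion [w, x, y, z].
In Python, from bench import ctrl gives the robot as it stands.
- The arm moves only by the tool servo_tool, never from a script. Its argument "series" is text: rows parted by semicolons, each of 7 numbers parted by spaces: the gripper command: -1 is fully open, 1 is shut, values between are in proportion, then the shift along the tool's x, y, z in m, then the turn, a rotation vector about the tool's x, y, z in degrees. A call has 1 to 12 rows; each row is the pose to reach, as a shift and turn from the pose commanded when the call began, along the tool's axes at that moment; what a row does not reach only later rows make up. A row lasts 1/12 s, in which the tool goes at most 41.7 mm and 7.16 degrees, less where a joint would pass 70% of its speed; a pose out of reach is approached as far as the arm can. A call with a gripper value outside its range is refused whole. The fingers move at their own pace and stop on an object; the grip force is fixed at half the most. Time passes only in rows, so rows that repeat a pose let the fingers close. It gives the time, the measured TCP pose, the force, the opening and the grip force at its end, in the units of the state.
- ctrl.get_obs(): the state, without advancing time (a new reading comes with each control period).
- ctrl.camera(name): name is "side" or "top" or "wrist"; returns a dict with "img" (384x512x3 uint8, red, green, blue), "z_map" (384x512 float32, m along the optical axis (not along the pixel's ray), 0 where there is no reading), "fovy" (degrees; the focal length in pixels is half the picture's height over the tangent of half this angle, whatever the lens; pixels are square), "cx", "cy" (the principal point, pixels), "extrinsics" (4x4, takes a point from camera to world coordinates); the wrist camera has in their place "T_tool_cam" (4x4, takes a point from camera to tool coordinates, whose origin is the TCP and whose axes are the flange's). Camera axes: x right, y down, z forward; pixel columns grow to the right and rows downward; lengths in m; the calibration is good to about 2 mm. A picture is of the moment at which its call begins: read the wrist's pose just before it.
- ctrl.hand_in(): hands the job in; it is judged then, once.
The state is a dict: "time_s": time; "q": joint angles; "dq": joint speeds; "joint_efforts": joint torques, N m; "eef_pos": TCP position; "eef_rot": TCP orientation; "wrist_force": force on the tool from outside, world axes, zero at the start; "torque": the same for the moment, N m; "opening": opening from 0.0 (shut) to 1.0 (fully open); "grasp_force": force on a finger pad.
Only numpy, scipy, OpenCV 4.12 (cv2) and the standard library are available. Lean on these libraries where they do the work, as an engineer would, in place of code of your own. Each camera call takes 0.05 s, during which the arm holds its last target. There are 200 camera calls.

### The job

The sample jar stands on a small ratchet lift that is caught at the top. Pick up the yellow-handled steel rod, put its tip under the red tail of the pawl and flick the tail up and over until the pawl stays thrown back (do this with the rod, not with the fingers), then lay the rod down on the bench. After that push the green pad down until the platform is fully at the bottom, with the jar still standing on it, and leave the red-capped vial to the right of the lift standing.

Things in the scene. Friction and masses are not known exactly. Their poses are not given: they have to be found in the camera images.
- stand: Fixed ratchet lift. Origin on the bench; x from its front (towards the robot) to its back, y to its left, z up. mm: grey base x -60..60, y -90..130, 12 thick; aluminium mast x 24..48, y -36..52, to z 155; bracket of the pawl's pin x -18..44, y -36..-2, z 120..156; steel carriage bar x 2..18, y -4..34. Only the base lies under the tail.
- pawl_angle (a joint): Pawl angle, rad. 0 = engaged: tail level, pointing right, nose under a rack tooth, carriage blocked after about 3 mm. Grows as the tail swings up about the pin and over to the left; past about 1.75 it falls by itself to its stop at 2.1 and stays thrown back; let go earlier it falls back to 0. Lifting takes under 1 N.
- pawl: The pawl: dark steel crank with a red tail. Origin on the axis of its pin, at (-27, -11, 130) mm of the stand, with the stand's axes at angle 0. The pin runs along the stand's x; the tail swings in the stand's y-z plane about it. The steel nose hangs 40 mm below the pin.
- pawl_tail (a point): Red tail tab, 45 mm along the stand's x (stand x -67 to -22), 36 mm wide, 8 thick, 12 mm bead on its outer end. Origin: middle of its underside, 48 mm out from the pin and 4 mm below it when level, then 126 mm above the bench. x as the stand's, y towards the pin, z out of its upper face. Thrown back its end is 190 mm high.
- carriage (a joint): How far the carriage is lowered, m: 0 at the top (start), 0.070 at the bottom stop. A brake holds it where it is left; with the pawl thrown back it takes about 3 to 6 N to push down slowly.
- press_pad (a point): Middle of the top face of the green press pad on top of the carriage bar, 40 mm (x) by 44 mm (y); 245 mm above the bench at the top, 175 mm at the bottom; at stand x 10, y 30.
- platform (a point): Middle of the white platform's upper face, 80 x 80 mm with a rim 4.5 mm high, 95 mm above the bench at the top, 25 mm at the bottom; at stand x 0, y 82 (left of the bar). It belongs to the carriage.
- sample_jar: The load: loose glass sample jar with white lid, 52 mm across, 75 mm tall, 0.10 to 0.21 kg, standing on the platform. Origin: centre of its underside, z up.
- release_rod: Loose rod lying on the bench, 70 g: yellow grip 90 mm long, 16 mm wide and 16 mm high, and from its end a round steel rod 8 mm thick and 95 mm long. Origin: middle of the grip's underside; x along the rod towards the steel tip (tip at x = 140 mm), the rod's axis 8 mm above the underside.
- vial_4: Loose upright glass vial with red cap, 27 mm across, 85 mm tall, to the right of the lift; bystander. Origin: centre of its underside, z up.
Things that resemble listed ones, but are neither listed nor needed, are in the scene too. There is more than one size of the release_rod; the job needs the larger.

How it is judged:
By the outcome, as a careful person would: the job done as asked, in the order asked, and still so for the second after the job is handed in, with the robot touching nothing.
It also fails if it takes over 67 s, if anything falls off the work surface, if the arm or the gripper's body presses on something with over 40 N, if the wrist force passes 120 N, or if a joint passes its speed limit or range.

## Working session

There is one attempt and no reset: what is moved stays moved. The work goes in short steps, Python scripts to look and compute and a tool call to move; the robot and the scene stay as the last step left them, time stands still between calls to the robot, and variables do not carry over. Pictures are saved under pics/ and viewed, at most 10 in all, crops included, and the job is handed in when it is done.

Besides the shell and the picture viewer there is one more tool, called after "Call:" in YAML: its name, and indented under it one key for each argument. servo_tool: Moves the arm, as the interface text tells. Its arguments: {"type":"object","properties":{"series":{"type":"string"}},"required":["series"]}

```bash
mkdir -p pics; cat > h.py <<'E'
import numpy as np, cv2
from bench import ctrl
def cam(n):
    c=ctrl.camera(n); c['f']=192/np.tan(np.radians(c['fovy'])/2); return c
def cloud(c,T=None):
    T=c['extrinsics'] if T is None else T
    v,u=np.mgrid[:384,:512]; z=c['z_map']
    P=np.stack([(u-c['cx'])/c['f']*z,(v-c['cy'])/c['f']*z,z],-1)
    return P@T[:3,:3].T+T[:3,3]
E
python3 - <<'E'
from h import *
a=cam('top');b=cam('side')
np.savez('t0.npz',top=cloud(a),side=cloud(b),ti=a['img'],si=b['img'],tz=a['z_map'],sz=b['z_map'])
for n,c in(('top',a),('side',b)):
    cv2.imwrite(f'pics/{n}0.png',cv2.resize(c['img'][:,:,::-1],(800,600),interpolation=cv2.INTER_CUBIC)); print(n,c['f'],c['extrinsics'].round(3).tolist())
print(ctrl.get_obs())
E
```

```text
top 382.0459753610433 [[-0.024, -0.983, 0.183, 0.35], [-1.0, 0.02, -0.025, -0.107], [0.021, -0.183, -0.983, 1.233], [0.0, 0.0, 0.0, 1.0]]
side 490.53805830419 [[-1.0, -0.002, -0.009, 0.563], [0.005, 0.67, -0.742, 0.732], [0.007, -0.742, -0.67, 0.913], [0.0, 0.0, 0.0, 1.0]]
{'time_s': 0.1, 'q': array([ 1.02670530e+00,  1.81471265e-01,  1.60791546e+00,  7.20232405e-05,
        1.35379161e+00, -2.06302595e-01]), 'dq': array([-4.12175470e-08, -1.17394661e-03, -2.77462362e-03,  7.82639646e-04,
       -5.96605190e-04, -3.70603033e-04]), 'joint_efforts': array([ 1.48064846e-03, -4.45880198e+01, -3.52237844e+01, -3.10562227e-04,
        4.18884694e-03, -5.93820502e-06]), 'eef_pos': array([0.19028024, 0.54212151, 0.25546807]), 'eef_rot': array([-3.23254265e-04,  1.68100021e-01,  9.85769625e-01, -7.24798138e-04]), 'wrist_force': array([0.52794641, 0.51877636, 0.18702491]), 'torque': array([-0.00966302, -0.0136394 ,  0.01709443]), 'grasp_force': 0.0, 'opening': 1.0023113408651456}
```

View pics/top0.png

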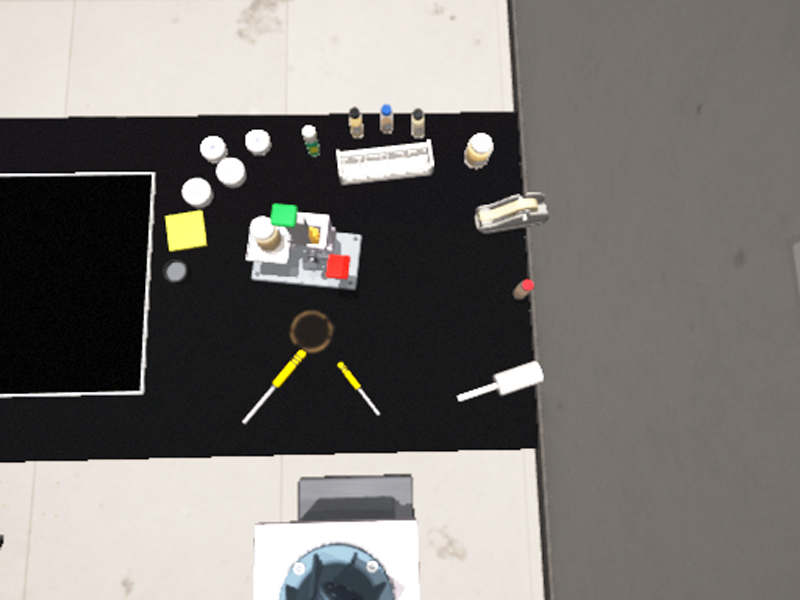

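View pics/side0.png

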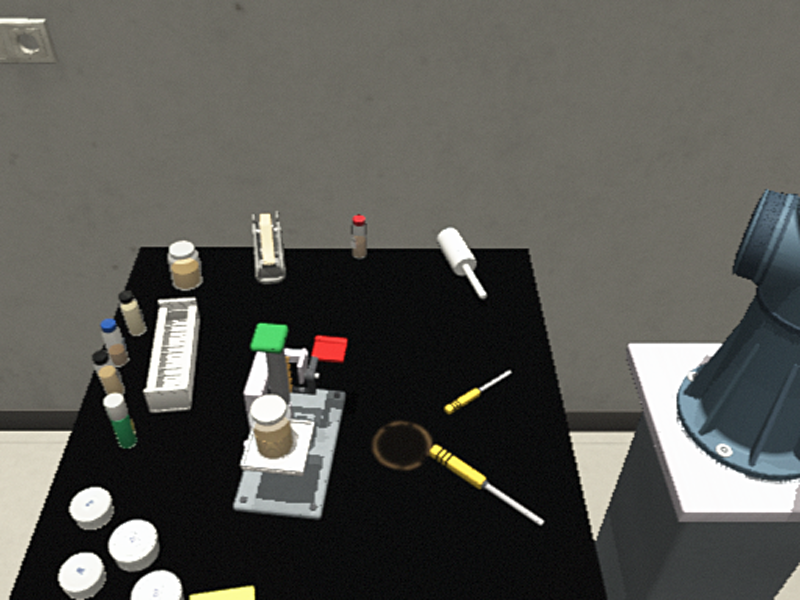

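The top view shows two yellow-handled rods:
- The large one runs from (303,352) to its tip at (245,422), about 0.187 m long.
- The small one runs from (340,363) to (378,413), about 0.13 m long.

The task rod is 185 mm long, so the large one fits. The lift is at (305,260), its red tail at (338,267), the green pad at (284,215) and the jar at (265,232). The red-capped vial is at (523,290). The brown ring at (312,331) looks like a flat stain. Next I'll measure the poses and confirm the rod in one crop.

```bash
python3 - <<'E'
from h import *
d=np.load('t0.npz')
for n in('top','side'):
    P=d[n]; im=d[n[0]+'i']; hsv=cv2.cvtColor(im,cv2.COLOR_RGB2HSV)
    H,S,V=[hsv[...,i].astype(int) for i in range(3)]
    def m(lo,hi): return (H>=lo)&(H<=hi)&(S>150)&(V>90)
    for nm,M in(('yel',m(22,34)),('red',m(0,5)|m(175,180)),('grn',m(45,75))):
        k,L,st,c=cv2.connectedComponentsWithStats(M.astype(np.uint8))
        for i in range(1,k):
            if st[i,4]<25: continue
            Q=P[L==i]; med=np.median(Q,0); r=cv2.minAreaRect((Q[abs(Q[:,2]-med[2])<.03][:,:2]*1000).astype(np.float32))
            print(n,nm,st[i,4],c[i].round(),med.round(4),[np.round(x,1) for x in r])
    W=(P[...,2]>.007)&(P[...,2]<.017)&(P[...,0]>.5)&(P[...,0]<.85)&(abs(P[...,1]-.08)<.18)
    k,L,st,c=cv2.connectedComponentsWithStats(W.astype(np.uint8)); i=1+st[1:,4].argmax()
    r=cv2.minAreaRect((P[L==i][:,:2]*1000).astype(np.float32)); print('base',st[i,4],r,cv2.boxPoints(r).round().tolist())
    # rods, all points above bench
    W=(P[...,2]>.003)&(P[...,2]<.025)&(P[...,0]>.25)&(P[...,0]<.55)&(abs(P[...,1]-.1)<.2)
    k,L,st,c=cv2.connectedComponentsWithStats(W.astype(np.uint8))
    for i in range(1,k):
        if st[i,4]>40: r=cv2.minAreaRect((P[L==i][:,:2]*1000).astype(np.float32)); print('rod',st[i,4],c[i].round(),r)
cv2.imwrite('pics/crop.png',cv2.resize(d['ti'][210:290,140:260,::-1],(720,480),interpolation=cv2.INTER_CUBIC))
E
```

```text
top yel 40 [119. 158.] [0.7141 0.3119 0.0045] [array([715. , 310.9]), array([12.7, 79.3]), np.float64(2.3)]
top yel 169 [185. 235.] [0.4523 0.0912 0.0148] [array([454.6,  92.3]), array([17.2, 90.2]), np.float64(49.0)]
top yel 94 [223. 240.] [ 0.4361 -0.0288  0.0116] [array([436.8, -27.6]), array([66.9, 14.5]), np.float64(37.1)]
top red 200 [216. 170.] [ 0.6339 -0.0177  0.1355] [array([633.9, -17.2]), array([39.8, 44.3]), np.float64(82.7)]
top red 40 [337. 182.] [ 0.6012 -0.3873  0.0861] [array([ 602.9, -388. ]), array([20.1, 18.6]), np.float64(19.7)]
top grn 221 [181. 137.] [0.6987 0.0671 0.2458] [array([699.5,  68.1]), array([42.6, 39.8]), np.float64(84.7)]
base 1127 ((688.40869140625, 58.99040985107422), (221.58895874023438, 120.03890991210938), 83.27379608154297) [[616.0, -44.0], [735.0, -58.0], [761.0, 162.0], [642.0, 176.0]]
rod 293 [177. 244.] ((419.4158935546875, 127.02239227294922), (37.781917572021484, 197.88766479492188), 46.04515075683594)
rod 138 [228. 246.] ((408.42889404296875, -47.2520751953125), (140.71102905273438, 19.771465301513672), 37.897865295410156)
side yel 97
[... 387 characters left out ...]
33.8, -15.8]), array([42.3, 44.8]), np.float64(82.5)]
side grn 357 [172. 216.] [0.6991 0.0721 0.2443] [array([698.5,  69.6]), array([44.2, 38.3]), np.float64(83.4)]
side grn 36 [ 76. 272.] [0.9288 0.0568 0.0544] [array([929.3,  55.7]), array([15.8,  5.4]), np.float64(10.1)]
base 2600 ((687.9324951171875, 60.382049560546875), (223.3177490234375, 120.39250183105469), 83.05512237548828) [[615.0, -43.0], [734.0, -58.0], [761.0, 164.0], [642.0, 179.0]]
rod 190 [302. 252.] ((408.6095886230469, -46.735313415527344), (135.43267822265625, 14.163854598999023), 37.56441879272461)
rod 518 [305. 306.] ((416.00128173828125, 122.48785400390625), (24.760282516479492, 183.88922119140625), 53.221195220947266)
```

View pics/crop.png

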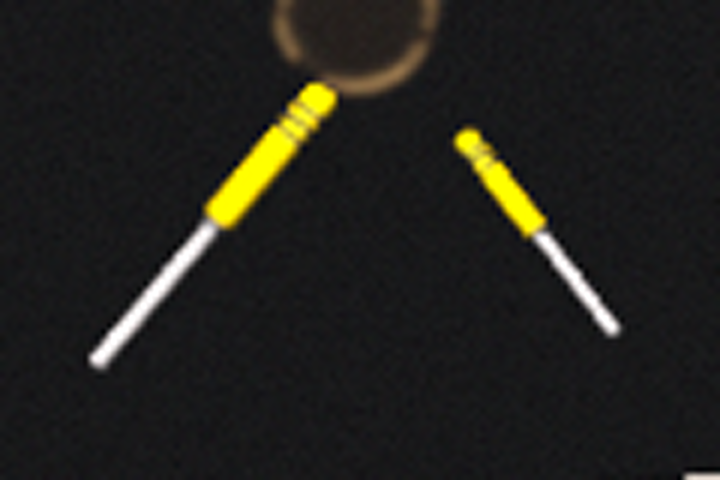

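The larger rod, at left in the crop from (320,95) to (98,360), is confirmed. Its grip centre is about (0.454, 0.090) and it points at 139°. The stand origin is about (0.6856, 0.0396) with yaw -6.8°.

```bash
cat >> h.py <<'E'
from scipy.spatial.transform import Rotation as Ro
def tool():
    o=ctrl.get_obs(); w,x,y,z=o['eef_rot']; return o,o['eef_pos'],Ro.from_quat([x,y,z,w])
def down(psi): # tool down, tool y at world angle psi (deg)
    return Ro.from_euler('z',psi,degrees=True)*Ro.from_matrix([[0,1,0],[1,0,0],[0,0,-1]])
def goto(p,psi):
    o,c,R=tool(); print('shift mm',(R.inv().apply(np.array(p)-c)*1000).round(1),'rot',(R.inv()*down(psi)).as_rotvec(True).round(2))
yaw=np.radians(-6.8); O=np.array([.6856,.0396,0]); RS=Ro.from_euler('z',yaw).as_matrix()
def st(x,y,z): return O+RS@np.array([x,y,z])/1000
E
python3 -c "
from h import *
# down(psi): y->psi check
print(down(49).apply([[1,0,0],[0,1,0]]).round(3))
goto([.454,.0905,.12],49)"
```

```text
[[-0.755  0.656  0.   ]
 [ 0.656  0.755  0.   ]]
shift mm [-398.5 -338.5  135.8] rot [-9.000e-02 -1.000e-02  2.165e+01]
```

Call:
servo_tool:
  series: "-1 -0.3985 -0.3385 0.1358 0 0 21.65;-1 -0.3985 -0.3385 0.1358 0 0 21.65;-1 -0.3985 -0.3385 0.1358 0 0 21.65;-1 -0.3985 -0.3385 0.1358 0 0 21.65;-1 -0.3985 -0.3385 0.1358 0 0 21.65;-1 -0.3985 -0.3385 0.1358 0 0 21.65;-1 -0.3985 -0.3385 0.1358 0 0 21.65;-1 -0.3985 -0.3385 0.1358 0 0 21.65;-1 -0.3985 -0.3385 0.1358 0 0 21.65;-1 -0.3985 -0.3385 0.1358 0 0 21.65;-1 -0.3985 -0.3385 0.1358 0 0 21.65;-1 -0.3985 -0.3385 0.1358 0 0 21.65"

```text
time_s: 1.1
eef_pos: [0.4351, 0.1228, 0.1301]
eef_rot: [0.0, 0.35, 0.937, 0.0]
wrist_force: [1.8, 1.7, 0.0]
opening: 1.0
grasp_force: 0.0
```

```bash
python3 - <<'E'
from h import *
goto([.454,.0905,.12],49)
o,p,R=tool(); c=cam('wrist'); T=np.eye(4);T[:3,:3]=R.as_matrix();T[:3,3]=p
P=cloud(c,T@c['T_tool_cam'])
h=cv2.cvtColor(c['img'],cv2.COLOR_RGB2HSV).astype(int)
M=(h[...,0]>21)&(h[...,0]<35)&(h[...,1]>150)&(h[...,2]>90)&(P[...,2]<.03)&(c['z_map']>0)
k,L,s,ce=cv2.connectedComponentsWithStats(M.astype(np.uint8))
for i in range(1,k):
    if s[i,4]>100: print(s[i],cv2.minAreaRect((P[L==i][:,:2]*1000).astype(np.float32)),np.median(P[L==i][:,2]))
cv2.imwrite('pics/w1.png',c['img'][:,:,::-1])
E
```

```text
shift mm [-35.4 -12.   10.1] rot [ 0.01  0.   -0.01]
```

Call:
servo_tool:
  series: "-0.3 -0.0354 -0.012 0.0101 0 0 0;-0.3 -0.0354 -0.012 0.0101 0 0 0;-0.3 -0.0354 -0.012 0.0101 0 0 0;-0.3 -0.0354 -0.012 0.0101 0 0 0"

```text
time_s: 1.48
eef_pos: [0.453, 0.0927, 0.1202]
eef_rot: [-0.001, 0.351, 0.937, -0.0]
wrist_force: [0.9, 0.4, -0.2]
opening: 0.653
grasp_force: 0.0
```

```bash
python3 - <<'E'
from h import *
goto([.454,.0905,.12],49)
o,p,R=tool(); c=cam('wrist'); T=np.eye(4);T[:3,:3]=R.as_matrix();T[:3,3]=p
P=cloud(c,T@c['T_tool_cam'])
h=cv2.cvtColor(c['img'],cv2.COLOR_RGB2HSV).astype(int)
M=(h[...,0]>21)&(h[...,0]<35)&(h[...,1]>120)&(h[...,2]>60)
print(M.sum(),c['z_map'].min(),c['z_map'].max())
k,L,s,ce=cv2.connectedComponentsWithStats(M.astype(np.uint8))
for i in range(1,k):
    if s[i,4]>100: print(s[i],cv2.minAreaRect((P[L==i][:,:2]*1000).astype(np.float32)),np.median(P[L==i][:,2]))
cv2.imwrite('pics/w1.png',c['img'][:,:,::-1])
E
```

```text
shift mm [-2.2 -1.   0.2] rot [-0.03 -0.07 -0.05]
687 0.0 1.0220299
[244 148  22  73 337] ((430.2925720214844, 109.25682830810547), (17.536251068115234, 83.22169494628906), 50.55862808227539) 0.013219910821949676
[105 259  47  14 234] ((419.2751159667969, 45.70768737792969), (33.0202522277832, 183.85748291015625), 2.252201795578003) 0.004393004936676992
```

View pics/w1.png

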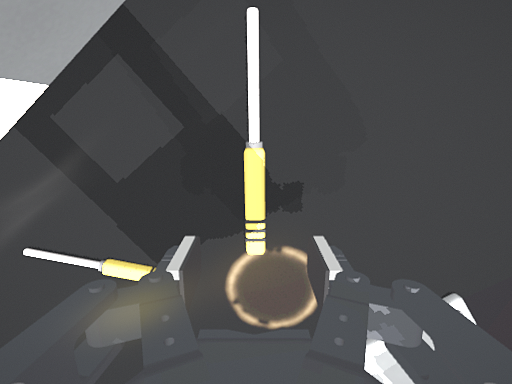

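The wrist view shows the big rod: the tip at (252,10), the grip from (255,148) to (256,254), and the fingers at (180,255) and (328,255). I'll cast these pixels onto the plane.

```bash
python3 - <<'E'
from h import *
o,p,R=tool(); c=cam('wrist'); T=np.eye(4);T[:3,:3]=R.as_matrix();T[:3,3]=p; T=T@c['T_tool_cam']
def ray(u,v,z):
    d=T[:3,:3]@[(u-c['cx'])/c['f'],(v-c['cy'])/c['f'],1]; return T[:3,3]+d*(z-T[2,3])/d[2]
a,b,t=ray(255,148,.014),ray(256,254,.014),ray(252.5,9,.010)
print(a,b,t,np.linalg.norm(a-b),np.linalg.norm(t-b),(a+b)/2,np.degrees(np.arctan2(*(t-b)[1::-1])), T.round(3).tolist(),c['f'],c['cx'],c['cy'])
E
```

```text
[0.41784823 0.12182553 0.014     ] [0.48538379 0.0643704  0.014     ] [0.34562564 0.18220766 0.01      ] 0.0886687336913832 0.18284955710571527 [0.45161601 0.09309797 0.014     ] 139.86404627353443 [[0.656, 0.726, 0.205, 0.399], [0.755, -0.631, -0.18, 0.137], [-0.001, 0.272, -0.962, 0.238], [0.0, 0.0, 0.0, 1.0]] 291.60392786416014 253.7462061822652 197.14731160450012
```

Call:
servo_tool:
  series: "-0.3 0.0024 0.0005 0.04 0 0 -0.5;-0.3 0.0024 0.0005 0.07 0 0 -0.5;-0.3 0.0024 0.0005 0.085 0 0 -0.5;-0.3 0.0024 0.0005 0.092 0 0 -0.5;-0.3 0.0024 0.0005 0.092 0 0 -0.5;-0.3 0.0024 0.0005 0.092 0 0 -0.5"

```text
time_s: 2.08
eef_pos: [0.4523, 0.095, 0.0291]
eef_rot: [0.0, 0.346, 0.938, 0.0]
wrist_force: [0.0, 0.4, -0.2]
opening: 0.648
grasp_force: 0.0
```

Call:
servo_tool:
  series: "1 0 0 0 0 0 0;1 0 0 0 0 0 0;1 0 0 0 0 0 0;1 0 0 0 0 0 0;1 0 0 0 0 0 0;1 0 0 0 0 0 0;1 0 0 0 0 0 0;1 0 0 0 0 0 0"

```text
time_s: 2.75
eef_pos: [0.4532, 0.0943, 0.0298]
eef_rot: [0.001, 0.346, 0.938, 0.0]
wrist_force: [-0.9, 0.0, 7.2]
opening: 0.164
grasp_force: 59.2
```

Call:
servo_tool:
  series: "1 0 0 -0.02 0 0 0;1 0 0 -0.05 0 0 0;1 0 0 -0.09 0 0 0;1 0 0 -0.09 0 0 0;1 0 0 -0.09 0 0 0"

```text
time_s: 3.17
eef_pos: [0.4544, 0.0942, 0.1214]
eef_rot: [0.003, 0.346, 0.938, 0.001]
wrist_force: [-0.6, 0.3, -1.0]
opening: 0.166
grasp_force: 58.9
```

```bash
python3 - <<'E'
from h import *
o,p,R=tool(); c=cam('wrist'); T=c['T_tool_cam']; P=cloud(c,T)
print(p,o['opening'],o['wrist_force'])
h=cv2.cvtColor(c['img'],cv2.COLOR_RGB2HSV).astype(int)
z=c['z_map']
# rod pts in tool frame: x from 0.04..0.16,|y|<.02
M=(P[...,0]>.03)&(P[...,0]<.17)&(abs(P[...,1])<.02)&(P[...,2]<.045)&(P[...,2]>.0)&(z>0)
Q=P[M]
for lo in np.arange(.03,.17,.02):
    q=Q[(Q[:,0]>=lo)&(Q[:,0]<lo+.02)]
    if len(q): print(lo.round(2),len(q),np.median(q,0).round(4))
print(Q[:,0].max())
# tool projections
v,u=np.where(M); print(u.min(),u.max(),v.min(),v.max())
goto(st(-200,-59,140),-96.8)
E
```

```text
[0.45441118 0.09421736 0.12144495] 0.16620404119162235 [-0.55197202  0.31092789 -1.0010071 ]
0.03 1333 [ 0.0398 -0.0025  0.0152]
0.05 762 [ 0.0603 -0.0025  0.019 ]
0.07 850 [ 0.0805 -0.0025  0.019 ]
0.09 951 [ 0.1003 -0.0029  0.019 ]
0.11 260 [ 0.1124 -0.0028  0.0192]
0.11548443401469717
237 269 0 202
shift mm [-78.9 -50.4 -20.3] rot [ 2.1000e-01 -8.0000e-02  1.4629e+02]
```

```bash
python3 -c "
from h import *
goto(st(-230,-57,136),-96.8)"
```

```text
shift mm [-52.8 -65.4 -16.4] rot [ 2.1000e-01 -8.0000e-02  1.4629e+02]
```

Call:
servo_tool:
  series: "1 -0.0528 -0.0654 -0.0164 0 0 12;1 -0.0528 -0.0654 -0.0164 0 0 24;1 -0.0528 -0.0654 -0.0164 0 0 36;1 -0.0528 -0.0654 -0.0164 0 0 48;1 -0.0528 -0.0654 -0.0164 0 0 60;1 -0.0528 -0.0654 -0.0164 0 0 72;1 -0.0528 -0.0654 -0.0164 0 0 84;1 -0.0528 -0.0654 -0.0164 0 0 96;1 -0.0528 -0.0654 -0.0164 0 0 108;1 -0.0528 -0.0654 -0.0164 0 0 120;1 -0.0528 -0.0654 -0.0164 0 0 120;1 -0.0528 -0.0654 -0.0164 0 0 120"

```text
time_s: 4.22
eef_pos: [0.4484, 0.0106, 0.1331]
eef_rot: [-0.001, 0.894, 0.448, -0.001]
wrist_force: [0.4, -0.1, 0.1]
opening: 0.168
grasp_force: 59.0
```

```bash
python3 -c "
from h import *
goto(st(-230,-57,136),-96.8); print(tool()[1])"
```

```text
shift mm [ 1.   1.9 -2.9] rot [-0.13  0.18 59.99]
[0.44836987 0.01058789 0.13308931]
```

Call:
servo_tool:
  series: "1 0.001 0.0019 -0.0029 0 0 60;1 0.001 0.0019 -0.0029 0 0 60;1 0.001 0.0019 -0.0029 0 0 60;1 0.001 0.0019 -0.0029 0 0 60;1 0.001 0.0019 -0.0029 0 0 60;1 0.001 0.0019 -0.0029 0 0 60;1 0.001 0.0019 -0.0029 0 0 60;1 0.001 0.0019 -0.0029 0 0 60;1 0.001 0.0019 -0.0029 0 0 60;1 0.001 0.0019 -0.0029 0 0 60;1 0.001 0.0019 -0.0029 0 0 60"

```text
time_s: 5.13
eef_pos: [0.4509, 0.0102, 0.1365]
eef_rot: [-0.0, 0.998, -0.055, -0.001]
wrist_force: [1.3, 0.2, -0.3]
opening: 0.169
grasp_force: 59.0
```

```bash
python3 - <<'E'
from h import *
goto(st(-230,-57,136),-96.8); print(tool()[1])
c=cam('side'); P=cloud(c); x=(P-O)@RS
M=(c['z_map']>0)&(x[...,2]>.09)&(x[...,0]>-.14)&(x[...,0]<-.07)&(abs(x[...,1]+.06)<.06)
Q=x[M]; print(M.sum(),Q[:,0].max() if len(Q) else 0)
for lo in np.arange(-.14,-.07,.01):
    q=Q[(Q[:,0]>=lo)&(Q[:,0]<lo+.01)]
    if len(q): print(lo.round(2),len(q),np.median(q,0).round(4))
h=cv2.cvtColor(c['img'],cv2.COLOR_RGB2HSV).astype(int); R=((h[...,0]<5)|(h[...,0]>175))&(h[...,1]>150)&(h[...,2]>90)&(x[...,2]>.1)
print('tail',np.median(x[R],0),x[R].min(0),x[R].max(0))
cv2.imwrite('pics/s1.png',cv2.resize(c['img'][170:290,150:330,::-1],(720,480),interpolation=cv2.INTER_CUBIC))
E
```

```text
shift mm [-0.4  0.   0.5] rot [-0.02  0.16  0.45]
[0.45087079 0.01020571 0.13647674]
78 -0.0921336356476192
-0.14 15 [-0.1346 -0.053   0.1169]
-0.13 16 [-0.1247 -0.0529  0.1174]
-0.12 17 [-0.1148 -0.0535  0.1165]
-0.11 14 [-0.1048 -0.0535  0.1162]
-0.1 16 [-0.0957 -0.054   0.1174]
tail [-0.0461723  -0.06088544  0.13420363] [-0.06710687 -0.08269099  0.12744116] [-0.02238655 -0.03842644  0.14013951]
```

View pics/s1.png

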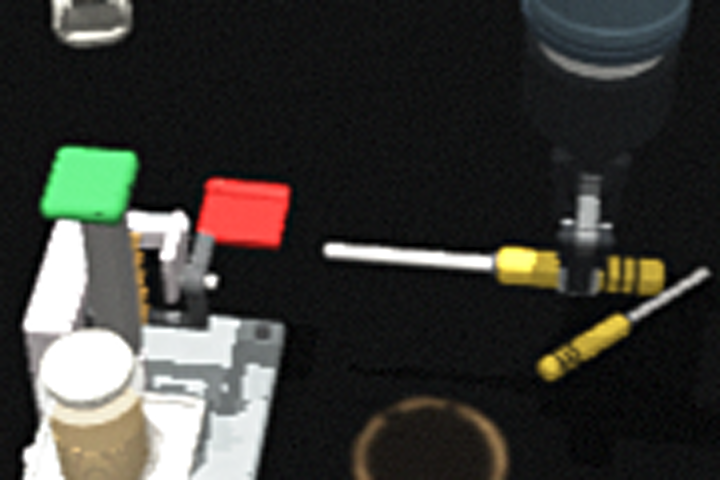

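The rod is held level with its tip at stand x ≈ -92, y ≈ -56, z ≈ 114 (crop (328,250)), in front of and below the red tail at (245,212). Insert it, then sweep.

Call:
servo_tool:
  series: "1 0.02 0 0 0 0 0;1 0.04 0 0 0 0 0;1 0.052 0 0 0 0 0;1 0.052 0 0 0 0 0;1 0.052 0 0 0 0 0;1 0.052 0 -0.004 0 0 0;1 0.052 0 -0.0075 0 0 0;1 0.052 0 -0.0145 0 0 0;1 0.052 0.0004 -0.0212 0 0 0;1 0.052 -0.001 -0.028 0 0 0;1 0.052 -0.0034 -0.0343 0 0 0;1 0.052 -0.0034 -0.0343 0 0 0"

```text
time_s: 6.18
eef_pos: [0.505, 0.0077, 0.1741]
eef_rot: [0.0, 0.998, -0.056, 0.002]
wrist_force: [0.2, 0.2, -0.7]
opening: 0.164
grasp_force: 58.9
```

```bash
cat > chk.py <<'E'
from h import *
print((tool()[1]-O)@RS*1000)
c=cam('side'); P=cloud(c); x=(P-O)@RS*1000
h=cv2.cvtColor(c['img'],cv2.COLOR_RGB2HSV).astype(int); R=((h[...,0]<5)|(h[...,0]>175))&(h[...,1]>150)&(h[...,2]>70)&(x[...,2]>100)&(abs(x[...,0]+40)<80)
print('tail',R.sum(),np.median(x[R],0),x[R].min(0),x[R].max(0))
G=(h[...,0]>45)&(h[...,0]<75)&(h[...,1]>150)&(h[...,2]>70)&(abs(x[...,0])<80)&(abs(x[...,1])<90); print('pad',G.sum(),np.median(x[G],0))
import sys
if len(sys.argv)>1: cv2.imwrite(sys.argv[1],cv2.resize(c['img'][150:300,120:320,::-1],(800,600),interpolation=cv2.INTER_CUBIC))
E
python3 chk.py
```

```text
[-175.59119228  -53.07509956  174.14337945]
tail 410 [-45.32759312 -48.48784991 164.89057393] [-67.28336691 -65.67279719 148.51916224] [-22.03126993 -30.87807377 180.83549122]
pad 102 [ -1.10203736  45.44853339 242.06598705]
```

Call:
servo_tool:
  series: "1 0 -0.0035 -0.006 0 0 0;1 0 -0.0073 -0.0114 0 0 0;1 0 -0.0125 -0.0162 0 0 0;1 0 -0.0178 -0.0202 0 0 0;1 0 -0.0242 -0.0234 0 0 0;1 0 -0.0304 -0.0255 0 0 0;1 0 -0.0372 -0.0266 0 0 0;1 0 -0.044 -0.0268 0 0 0;1 0 -0.0486 -0.0264 0 0 0;1 0 -0.053 -0.0254 0 0 0;1 0 -0.053 -0.0254 0 0 0;1 0 -0.053 -0.0254 0 0 0"

```text
time_s: 7.23
eef_pos: [0.5097, 0.0605, 0.1971]
eef_rot: [0.0, 0.998, -0.056, -0.0]
wrist_force: [0.1, 0.2, -0.7]
opening: 0.165
grasp_force: 59.0
```

```bash
python3 chk.py pics/s2.png
```

```text
[-1.77181852e+02 -1.03315305e-01  1.97126858e+02]
tail 156 [-47.11852012  26.92281    189.04598519] [-67.18636983   3.90937006 155.10207641] [-22.68962506  31.45814815 194.54091248]
pad 100 [-8.53720198e-02  4.82150009e+01  2.42647016e+02]
```

View pics/s2.png

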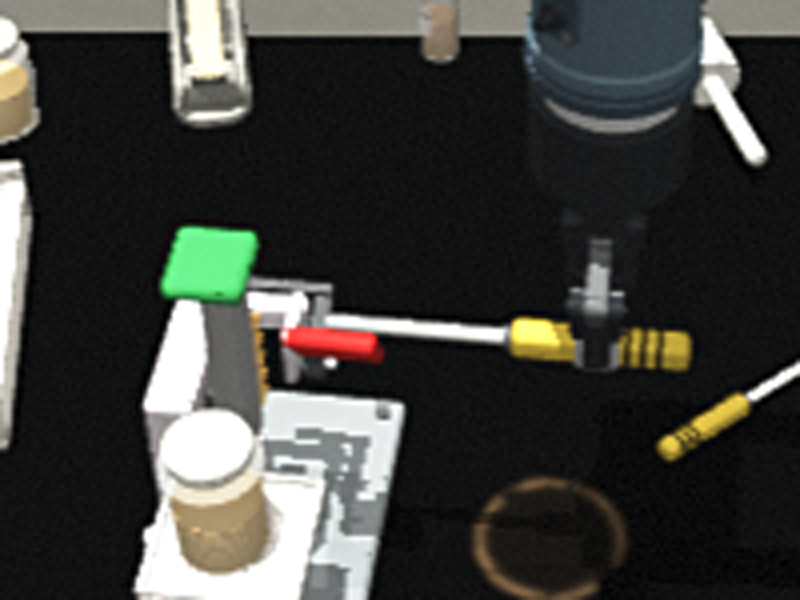

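Pawl is thrown back: the tail is at (330,342) and its end at y≈31, z≈194 mm. I'll withdraw the rod and lay it down in the free area at about (0.43, 0.16).

Call:
servo_tool:
  series: "1 0 0.012 0 0 0 0;1 -0.02 0.012 0 0 0 0;1 -0.06 0.012 0 0 0 0;1 -0.075 0.012 0 0 0 0;1 -0.075 0.012 0 0 0 0"

```text
time_s: 7.7
eef_pos: [0.4306, 0.0564, 0.1966]
eef_rot: [0.0, 0.998, -0.056, -0.002]
wrist_force: [-0.2, 0.4, -0.3]
opening: 0.165
grasp_force: 59.0
```

```bash
python3 chk.py; python3 -c "
from h import *
goto([.43,.16,.05],-96.8);print(tool()[1])"
```

```text
[-255.19776267  -13.50733587  196.60321919]
tail 157 [-47.07530996  26.67875593 188.8931863 ] [-67.5201384    7.61012433 155.4801987 ] [-22.53853528  32.03367741 194.7449153 ]
pad 99 [ -2.79698103  47.16671609 242.55810205]
shift mm [ -14.5 -103.   147.4] rot [0.02 0.   0.32]
[0.43278348 0.05605189 0.19740779]
```

Call:
servo_tool:
  series: "1 -0.0145 -0.04 0.02 0 0 0;1 -0.0145 -0.08 0.04 0 0 0;1 -0.0145 -0.103 0.07 0 0 0;1 -0.0145 -0.103 0.1 0 0 0;1 -0.0145 -0.103 0.13 0 0 0;1 -0.0145 -0.103 0.147 0 0 0;1 -0.0145 -0.103 0.155 0 0 0;1 -0.0145 -0.103 0.16 0 0 0;1 -0.0145 -0.103 0.16 0 0 0;1 -0.0145 -0.103 0.16 0 0 0"

```text
time_s: 8.58
eef_pos: [0.4325, 0.1604, 0.0384]
eef_rot: [-0.0, 0.998, -0.057, 0.001]
wrist_force: [0.5, -1.2, -0.6]
opening: 0.168
grasp_force: 59.0
```

Call:
servo_tool:
  series: "1 0 0 0.003 0 0 0;1 0 0 0.006 0 0 0;1 0 0 0.0075 0 0 0;1 0 0 0.0085 0 0 0;1 0 0 0.0085 0 0 0;1 0 0 0.0085 0 0 0"

```text
time_s: 9.08
eef_pos: [0.4315, 0.1607, 0.0298]
eef_rot: [0.0, 0.998, -0.056, 0.0]
wrist_force: [-2.4, -0.5, 6.1]
opening: 0.171
grasp_force: 60.0
```

Touching (6 N). Open, then rise.

Call:
servo_tool:
  series: "-0.2 0 0 0 0 0 0;-0.2 0 0 0 0 0 0;-0.2 0 0 0 0 0 0;-0.2 0 0 0 0 0 0;-0.2 0 0 -0.02 0 0 0;-0.2 0 0 -0.06 0 0 0;-0.2 0 0 -0.1 0 0 0;-0.2 0 0 -0.14 0 0 0;1 0 0 -0.18 0 0 0;1 0 0 -0.22 0 0 0;1 0 0 -0.25 0 0 0;1 0 0 -0.25 0 0 0"

```text
time_s: 10.08
eef_pos: [0.4345, 0.1611, 0.2864]
eef_rot: [-0.001, 0.998, -0.056, 0.006]
wrist_force: [0.6, 0.8, 0.2]
opening: 0.034
grasp_force: 0.0
```

```bash
python3 -c "
from h import *
goto(st(10,30,295),-96.8);print(tool()[1])
c=cam('side');P=cloud(c)
h=cv2.cvtColor(c['img'],cv2.COLOR_RGB2HSV).astype(int);M=(h[...,0]>21)&(h[...,0]<35)&(h[...,1]>150)&(h[...,2]>90)&(P[...,1]>.12)&(P[...,0]<.52)
print(M.sum(),np.median(P[M],0),P[M].max(0))
"
```

```text
shift mm [273.4  62.7  -5.4] rot [-0.15 -0.7   0.37]
[0.43450196 0.1611337  0.28638039]
234 [0.42108151 0.16635841 0.01219633] [0.47676746 0.17449802 0.01852488]
```

Call:
servo_tool:
  series: "1 0 0 -0.015 0 0 0;1 0.04 0.01 -0.015 0 0 0;1 0.08 0.02 -0.015 0 0 0;1 0.12 0.03 -0.015 0 0 0;1 0.16 0.04 -0.015 0 0 0;1 0.2 0.05 -0.015 0 0 0;1 0.24 0.0627 -0.015 0 0 0;1 0.2734 0.0627 -0.015 0 0 0;1 0.2734 0.0627 -0.015 0 0 0;1 0.2734 0.0627 -0.015 0 0 0;1 0.2734 0.0627 -0.015 0 0 0"

```text
time_s: 11.05
eef_pos: [0.6948, 0.0679, 0.2915]
eef_rot: [-0.0, 0.998, -0.056, -0.002]
wrist_force: [-0.3, -0.6, 0.5]
opening: -0.002
grasp_force: 0.0
```

```bash
python3 chk.py; python3 -c "
from h import *
goto(st(10,30,272),-96.8);print(tool()[1])"
```

```text
[  5.82623556  29.15008464 291.47110443]
tail 157 [-47.2175232   26.77767995 188.86389029] [-67.19142141   9.56259118 157.779683  ] [-24.01549869  31.66381041 194.35506132]
pad 323 [  7.43439523  34.71006527 244.35346299]
shift mm [ 4.4 -0.6 20.7] rot [0.   0.14 0.38]
[0.69470377 0.06811403 0.29270857]
```

Call:
servo_tool:
  series: "1 0.004 -0.0005 0.006 0 0 0;1 0.004 -0.0005 0.012 0 0 0;1 0.004 -0.0005 0.017 0 0 0;1 0.004 -0.0005 0.02 0 0 0;1 0.004 -0.0005 0.023 0 0 0;1 0.004 -0.0005 0.026 0 0 0;1 0.004 -0.0005 0.03 0 0 0;1 0.004 -0.0005 0.034 0 0 0;1 0.004 -0.0005 0.038 0 0 0;1 0.004 -0.0005 0.042 0 0 0;1 0.004 -0.0005 0.046 0 0 0;1 0.004 -0.0005 0.05 0 0 0"

```text
time_s: 12.1
eef_pos: [0.6998, 0.0678, 0.2436]
eef_rot: [-0.0, 0.998, -0.056, -0.0]
wrist_force: [-3.8, 0.9, 3.8]
opening: 0.004
grasp_force: 2.2
```

```bash
python3 chk.py
```

```text
[ 10.74760154  29.7138607  243.59697014]
tail 158 [-46.84521284  26.68918564 188.78605195] [-67.61752424  10.02881485 158.40948126] [-22.27016564  31.76707509 195.70942591]
pad 205 [  4.13196243  43.8452598  217.63484417]
```

Pushing at about 4 N. Continue down.

Call:
servo_tool:
  series: "1 0 0 0.004 0 0 0;1 0 0 0.008 0 0 0;1 0 0 0.012 0 0 0;1 0 0 0.016 0 0 0;1 0 0 0.02 0 0 0;1 0 0 0.024 0 0 0;1 0 0 0.028 0 0 0;1 0 0 0.032 0 0 0;1 0 0 0.036 0 0 0;1 0 0 0.039 0 0 0;1 0 0 0.041 0 0 0;1 0 0 0.041 0 0 0"

```text
time_s: 13.15
eef_pos: [0.6997, 0.0676, 0.2022]
eef_rot: [0.0, 0.998, -0.056, -0.0]
wrist_force: [0.4, 0.3, 1.5]
opening: -0.0
grasp_force: 0.4
```

Creep to the bottom stop.

Call:
servo_tool:
  series: "1 0 0 0.001 0 0 0;1 0 0 0.002 0 0 0;1 0 0 0.003 0 0 0;1 0 0 0.004 0 0 0;1 0 0 0.004 0 0 0;1 0 0 0.004 0 0 0"

```text
time_s: 13.65
eef_pos: [0.6997, 0.0676, 0.2001]
eef_rot: [0.0, 0.998, -0.056, 0.0]
wrist_force: [-2.5, 0.3, 7.5]
opening: -0.004
grasp_force: 4.1
```

Call:
servo_tool:
  series: "1 0 0 0.001 0 0 0;1 0 0 0.002 0 0 0;1 0 0 0.003 0 0 0;1 0 0 0.003 0 0 0;1 0 0 0.003 0 0 0"

```text
time_s: 14.07
eef_pos: [0.6998, 0.0676, 0.1999]
eef_rot: [0.0, 0.998, -0.056, 0.001]
wrist_force: [-9.6, 0.1, 20.9]
opening: 0.0
grasp_force: 10.2
```

The force rose to 21 N with no further travel, so it is at the bottom stop. Retreat upward and check.

Call:
servo_tool:
  series: "1 0 0 -0.003 0 0 0;1 0 0 -0.01 0 0 0;1 0 0 -0.03 0 0 0;1 0 0 -0.06 0 0 0;1 0 0 -0.1 0 0 0;1 -0.04 0 -0.1 0 0 0;1 -0.08 0 -0.1 0 0 0;1 -0.12 0 -0.1 0 0 0;1 -0.16 0 -0.1 0 0 0;1 -0.2 0 -0.1 0 0 0;1 -0.2 0 -0.1 0 0 0;1 -0.2 0 -0.1 0 0 0"

```text
time_s: 15.07
eef_pos: [0.4991, 0.0906, 0.2956]
eef_rot: [0.0, 0.998, -0.056, -0.0]
wrist_force: [0.8, -0.0, -0.0]
opening: -0.002
grasp_force: 0.0
```

```bash
python3 chk.py; python3 -c "
from h import *
c=cam('side');P=cloud(c);x=(P-O)@RS*1000
M=(x[...,2]>5)&(abs(x[...,1]-82)<38)&(abs(x[...,0])<38)&(c['z_map']>0);z=x[M][:,2];print(np.histogram(z,bins=range(0,130,10)))
print('platform z',np.median(z[(z>18)&(z<33)]))
cv2.imwrite('pics/s3.png',cv2.resize(c['img'][:,:,::-1],(800,600)))"
```

```text
[-191.23602983   28.51027308  295.61796022]
tail 158 [-46.68761519  26.46707464 189.10946447] [-67.27565509   9.83589157 158.93839733] [-22.95305741  32.09035003 194.54084242]
pad 94 [  0.37668653  47.3001072  172.39211544]
(array([  6,  33, 502,  80,  71,  67,  80,  83, 179, 227, 156,  24]), array([  0,  10,  20,  30,  40,  50,  60,  70,  80,  90, 100, 110, 120]))
platform z 25.376814371946054
```

View pics/s3.png

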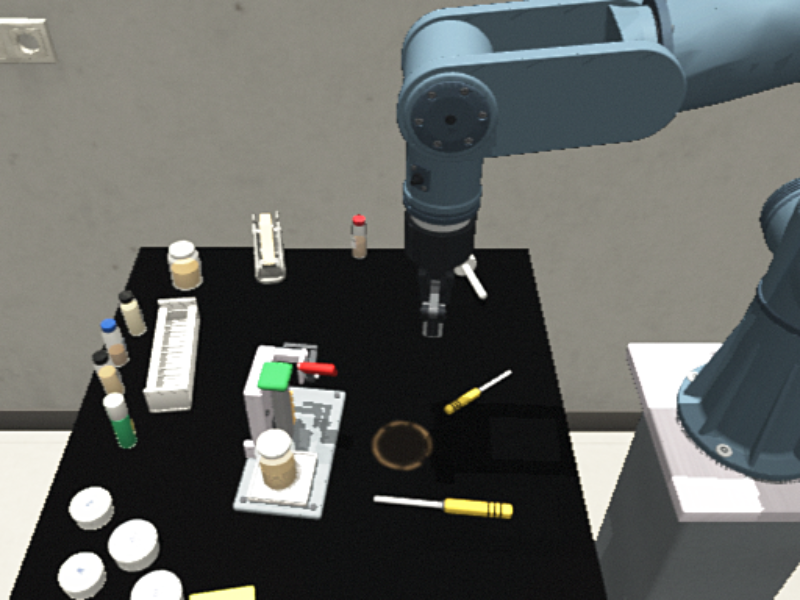

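The platform is at 25 mm with the jar standing on it at (276,460). The pawl is thrown back at (318,369), the rod lies on the bench at (440,505), and the vial stands at (359,237). Handing in.

```bash
python3 -c "
from bench import ctrl
print(ctrl.hand_in())"
```

```text
the job is handed in; nothing more can be done
None
```

The job is handed in: I threw the pawl back with the larger rod, laid the rod on the bench, and pushed the platform to its bottom stop; in the last picture the jar stands on it and the red-capped vial is upright.

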